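Hold the belt tension arm open on the bench sander

ROBOT

A 6-joint arm with a two-finger parallel gripper is mounted at the origin on the work surface. World frame = base frame: x ahead of the robot, y to its left, z up, the work surface at z = 0. Lengths are in m, angles in rad, forces in N, time in s.
With the tool pointing down it reaches from about 0.225 to 0.875 m from the base axis. Payload 3.4 kg.
Tool frame: the origin (TCP) lies at the very end of the fingers, on their centre line; the grasp point (between the pads) lies 19 mm behind it; z points along the fingers, y is the line along which they close (so a half turn about z gives the same grasp; the last joint's range is limited). The gripper opens to 85 mm and grips with 20 to 120 N. Pads are 22 mm wide; open, the fingers measure 114 mm over their backs; the gripper's body (76 mm by 85 mm) begins 54 mm behind the grasp point. The pads swing forward as they close: fully open they stand 13 mm farther back than shut.
Start: joints at [-1.431, 0.276, 1.505, -0, 1.361, -0.121], TCP at [0.148, -0.556, 0.231] pointing down, gripper open.
Joint ranges: [-2.89, 2.89], [-0.75, 2.08], [0.22, 2.7], [-1.18, 4.32], [0.11, 2.71], [-2.7, 2.7]. Speed limits (rad/s): [2.57, 2.57, 3.14, 3.14, 3.14, 3.14].

INTERFACE

Orientations are given as a unit quaternion [w, x, y, z].
In Python, from rig import readout, vision, manip gives the robot as it stands.
- The arm moves only by the shell command python3 -m handwheel 'ROWS' [FORCE]. ROWS is JSON, a list of rows, each a list of 3 entries, a list of its own where there are three numbers: the shift along the tool's x, y, z in mm, then the turn, a rotation vector about the tool's x, y, z in units of 6 degrees (1.0 is 6 degrees), then the closure, from -1 (fully open) to 1 (shut), so that 0 is half open. A call has 1 to 20 rows; each row shifts and turns the commanded pose from where the row before left it, along the tool's axes as they then stand; what a row does not reach is not made up. A row lasts 1/8 s, in which the tool goes at most 62.5 mm and 10.7 degrees, less where a joint would pass 70% of its speed; a pose out of reach is approached as far as the arm can. A call is refused whole if a number of a shift passes 62.5 or a number of a turn 1, either way. A call with a gripper value outside its range is refused whole. The fingers move at their own pace and stop on an object; FORCE is the grip in N (left out, the last holds). Time passes only in rows, so rows that do not move let the fingers close. It gives the time, the measured TCP pose, the force, the opening and the grip force at its end, in the units of the state.
- readout.get_state(): the state, without advancing time (a new reading comes with each control period).
- vision.get_image(name): name is "scene" or "side" or "wrist"; returns the picture (420x560x3 uint8, blue, green, red); there is no depth.
- vision.camera_params(name): a dict with "intrinsics" (3x3 intrinsics, pixels), "rvec" (rotation vector, rad) and "tvec" (3), from world to camera coordinates, as OpenCV has them; the wrist camera has in their place "hand_eye" (4x4, takes a point from camera to tool coordinates, whose origin is the TCP and whose axes are the flange's). Camera axes: x right, y down, z forward; pixel columns grow to the right and rows downward; lengths in m; the calibration is good to about 2 mm. A picture is of the moment at which its call begins: read the wrist's pose just before it. camera_params takes no time and is no camera call.
- manip.sign_off(): hands the job in; it is judged then, once.
The state is a dict: "clock": time; "qpos": joint angles; "qd": joint speeds; "effort": joint torques, N m; "position": TCP position; "ee_rot": TCP orientation; "contact_force": force on the tool from outside, world axes, zero at the start; "moment": the same for the moment, N m; "width": finger opening in m; "gripper_force": force on a finger pad.
Only numpy, scipy, OpenCV 4.12 (cv2) and the standard library are available. Lean on these libraries where they do the work, as an engineer would, in place of code of your own. Each camera call takes 0.05 s, during which the arm holds its last target. There are 200 camera calls.

TASK

A new belt is to be slipped onto the small bench sander. First lift the dark wooden block off the sander's deck and set it down in the yellow tray without dropping it; then move the tension arm by its red post, against its spring, all the way to the yellow stop pin and finish while still holding it there with the fingers, because the arm springs back when let go. Leave the arm alone until the block is gone, and leave the other things where they are.

Things in the scene. Friction and masses are not known exactly. Their poses are not given: they have to be found in the camera images.
- sander: Bench belt sander on its side, fixed to the table: blue housing, aluminium deck 300 (x) x 260 (y) mm, 45 mm above the table. Origin at the centre of its underside, z up. In its frame: arm pivot at x 0, y 90 mm; around it a dark pivot body (44 mm diameter) and bracket (70 x 30 mm, out to y 127), up to 87 mm above the table; steel rest pin, 12 mm diameter, at x -60, y 35.
- stop_pin (a point): Top centre of the yellow stop pin on the deck, 12 mm diameter, 101 mm above the table. The arm's bar meets it at the end of its swing.
- drum (a point): Top centre of the black drive drum on the deck, 60 mm diameter, 90 mm above the table (its steel cap 94 mm). Near the arm's end when the arm is at the stop, but clear of it.
- pivot_axis (a point): Point on the vertical hinge axis of the tension arm, 93 mm above the table (mid-thickness of the arm's flat bar).
- tension_arm (a joint): Angle of the tension arm about its vertical pivot, rad: 0 at rest, 1.10 at the stop, growing anticlockwise seen from above. A spring pulls it back to 0: push on the post 2 N at rest, 6 N at the stop. Flat steel bar 20 mm wide, 87 to 99 mm above the table. Direction from pivot to post in the sander frame: -2.20 rad from the sander's x axis at rest, -1.10 rad at the stop.
- post (a point): Round red plastic post standing on the tension arm, 18 mm diameter, 45 mm tall, 150 mm from the pivot axis, moving with the arm. This point is the centre of its foot, 99 mm above the table; z up, x along the arm away from the pivot. Nothing taller stands near it. Under it, below the bar, is a black idler roller, 32 mm diameter, 52 to 86 mm above the table.
- block: Loose dark wooden block with a pale round inlay on top, 44 (x) x 56 (y) x 50 mm tall (z), about 100 g, standing on the sander's deck in the way of the arm. Origin at the centre of its underside.
- tray: Open yellow tray fixed to the table, 180 (x) x 140 (y) mm outside, walls 4 mm thick and 40 mm high, floor about 4 mm thick. Origin at the centre of its underside. It stands to the left or to the right of the sander.
- case: Bystander: closed blue accessory case, 170 x 130 x 42 mm, fixed to the table on the other side of the sander from the tray. Origin at the centre of its underside.
- bangle: Bystander: loose wooden ring lying flat, 80 mm outside, 58 mm inside diameter, 28 mm high. Origin at the centre of its underside.
- jar: Bystander: loose white jar with an orange cap, 52 mm diameter, 70 mm tall. Origin at the centre of its underside.
Mind the look-alikes: they are no part of the job. Leave any blue or green look-alike of the block alone.

How it is judged:
By the outcome, as a careful person would: the job done as asked, in the order asked, and still so for the second after the job is handed in, while the arm keeps its last pose, push and grip.
It also fails if it takes over 59 s, if anything falls off the work surface, if the arm or the gripper's body presses on something with over 40 N, if the wrist force passes 120 N, or if a joint passes its speed limit or range.

## Working session

There is one attempt and no reset: what is moved stays moved. The work goes in short steps, Python scripts to look and compute and a shell command to move; the robot and the scene stay as the last step left them, time stands still between calls to the robot, and variables do not carry over. Pictures are saved under pics/ and viewed, at most 10 in all, crops included, and the job is handed in when it is done.

```bash
ls; mkdir -p pics; cat > h.py <<'E'
import numpy as np, cv2
from rig import readout, vision, manip
def cam(n):
    p=vision.camera_params(n); K=np.array(p["intrinsics"],float)
    if n=="wrist":
        s=readout.get_state(); w,x,y,z=s["ee_rot"]
        from scipy.spatial.transform import Rotation as R
        T=np.eye(4); T[:3,:3]=R.from_quat([x,y,z,w]).as_matrix(); T[:3,3]=s["position"]
        M=T@np.array(p["hand_eye"]); return K,M[:3,:3],M[:3,3]
    Rm=cv2.Rodrigues(np.array(p["rvec"],float))[0]; t=np.array(p["tvec"],float).ravel()
    return K,Rm.T,-Rm.T@t
def ray(c,uv):
    K,R,o=c; d=R@np.linalg.inv(K)@np.array([uv[0],uv[1],1.]); return o,d/np.linalg.norm(d)
def onz(c,uv,z):
    o,d=ray(c,uv); return o+d*(z-o[2])/d[2]
def proj(c,P):
    K,R,o=c; q=K@(R.T@(np.array(P)-o)); return q[:2]/q[2]
E
python3 - <<'E'
from h import *
for n in("scene","side","wrist"):
    c=cam(n); im=vision.get_image(n); cv2.imwrite(f"pics/{n}0.png",im); np.save(f"pics/{n}0.npy",im)
    print(n,c[2].round(3),c[1][:,2].round(2))
    if n=="scene": a=im
    if n=="side": b=im
cv2.imwrite("pics/both.png",cv2.resize(np.hstack([a,b]),(800,300)))
s=readout.get_state(); print(s)
E
```

```text
pics
scene [1.018 0.564 0.669] [-0.43 -0.64 -0.64]
side [0.51  0.962 0.887] [ 0.12 -0.77 -0.63]
wrist [ 0.226 -0.534  0.373] [-0.3  -0.08 -0.95]
{'clock': 0.15, 'qpos': array([-1.43099198e+00,  2.76466423e-01,  1.50587965e+00,  1.11575222e-05,
        1.36070308e+00, -1.20990964e-01]), 'qd': array([-0.00104352, -0.00319336, -0.00404028,  0.00069245,  0.00100144,
        0.00055406]), 'effort': array([ 7.07643321e-04, -4.17146337e+01, -2.46032202e+01,  1.21106509e-04,
        7.70311395e-03,  4.75820769e-06]), 'position': array([ 0.14820899, -0.55514407,  0.23061403]), 'ee_rot': array([-7.28268863e-04,  9.91510154e-01,  1.30027241e-01, -1.39531847e-06]), 'contact_force': array([-0.25467158, -0.11711182, -0.02298587]), 'moment': array([ 0.03982724,  0.03568677, -0.06404467]), 'gripper_force': 0.0, 'width': 0.08557170323046147}
```

View pics/scene0.png

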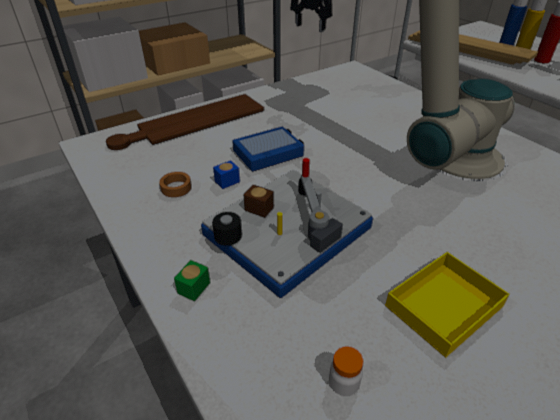

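View pics/side0.png

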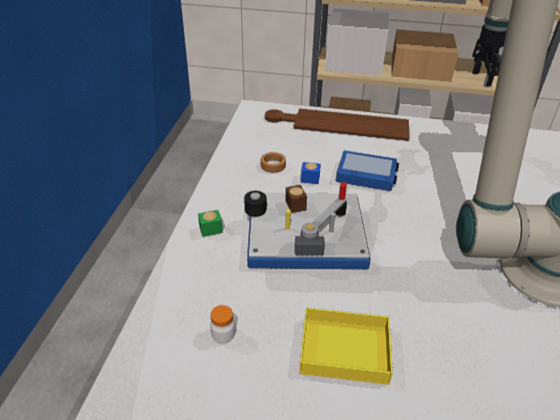

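The block is the dark cube at scene (259,199) / side (296,198). Possible mix-ups are the blue cube (scene 227,174; side 311,172) and the green cube (scene 192,279; side 210,222). I choose the dark one standing on the deck. Next I check it in a close crop.

```bash
python3 - <<'E'
from h import *
a=np.load("pics/scene0.npy"); b=np.load("pics/side0.npy")
A=cv2.resize(a[150:290,195:380],None,fx=4,fy=4,interpolation=cv2.INTER_CUBIC)[:560,:400*1]
A=cv2.resize(a[175:255,205:285],(400,400),interpolation=cv2.INTER_CUBIC)
B=cv2.resize(b[170:250,245:325],(400,400),interpolation=cv2.INTER_CUBIC)
cv2.imwrite("pics/crop1.png",cv2.convertScaleAbs(np.hstack([A,B]),alpha=1.8))
C={"scene":cam("scene"),"side":cam("side")}
def blobs(im,lo,hi,mn=15):
    h=cv2.cvtColor(im,cv2.COLOR_BGR2HSV); m=cv2.inRange(h,lo,hi)
    n,l,s,c=cv2.connectedComponentsWithStats(m)
    return [(s[i].tolist(),c[i].round(1).tolist()) for i in range(1,n) if s[i][4]>=mn]
for n,im in(("scene",a),("side",b)):
    print(n,"yellow",blobs(im,(22,150,80),(34,255,255)))
    print(n,"red",blobs(im,(0,180,90),(4,255,255)),blobs(im,(175,180,90),(180,255,255)))
    h=cv2.cvtColor(im,cv2.COLOR_BGR2HSV); m=cv2.inRange(h,(22,150,60),(34,255,255))
    cs=max(cv2.findContours(m,0,2)[0],key=cv2.contourArea)
    print("tray hull",cv2.approxPolyDP(cv2.convexHull(cs),5,True).reshape(-1,2).tolist())
    m=cv2.inRange(h,(95,120,30),(125,255,255))
    for cs in cv2.findContours(m,0,2)[0]:
        if cv2.contourArea(cs)>300: print("blue hull",cv2.approxPolyDP(cv2.convexHull(cs),4,True).reshape(-1,2).tolist()[:12])
E
```

```text
scene yellow [([532, 10, 13, 16, 71], [538.3, 14.9]), ([277, 212, 5, 23, 94], [279.4, 222.8]), ([316, 213, 7, 5, 31], [319.0, 215.0]), ([388, 252, 121, 105, 5318], [446.2, 301.6])]
scene red [([303, 158, 6, 4, 19], [305.6, 159.7])] []
tray hull [[447, 252], [508, 295], [445, 356], [385, 304], [390, 291]]
blue hull [[372, 218], [369, 228], [280, 297], [202, 232], [202, 224]]
blue hull [[231, 161], [239, 180], [222, 188], [215, 181], [214, 167]]
blue hull [[303, 145], [300, 156], [252, 170], [233, 149], [233, 140], [282, 127]]
blue hull [[526, 6], [513, 44], [500, 41], [511, 5]]
side yellow [([286, 210, 5, 19, 71], [287.6, 219.0]), ([300, 308, 92, 76, 5837], [346.4, 346.0])]
side red [([340, 183, 6, 16, 72], [342.3, 190.8])] []
tray hull [[306, 309], [388, 317], [389, 383], [300, 373]]
blue hull [[369, 258], [367, 268], [248, 266], [248, 256]]
blue hull [[344, 151], [395, 159], [391, 188], [336, 180]]
blue hull [[179, 0], [189, 102], [0, 375], [0, 0]]
```

View pics/crop1.png

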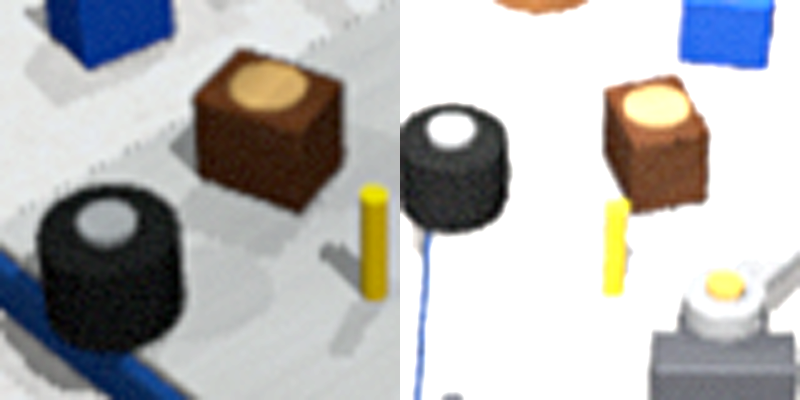

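The crop shows a brown block with a pale inlay on the deck (inlay at scene ≈258.8,192 and side ≈296.4,191). The drum and the yellow pin are to its left and nearer the camera.

```bash
python3 - <<'E'
from h import *
S,D=cam("scene"),cam("side")
fs=lambda p:((p[0]+.5)/5-.5+205,(p[1]+.5)/5-.5+175)
fd=lambda p:((p[0]-400+.5)/5-.5+245,(p[1]+.5)/5-.5+170)
def both(n,ps,pd,z):
    o1,d1=ray(S,ps);o2,d2=ray(D,pd)
    t=np.linalg.lstsq(np.c_[d1,-d2],o2-o1,rcond=None)[0]; m=(o1+d1*t[0]+o2+d2*t[1])/2
    print(n,onz(S,ps,z).round(4)[:2],onz(D,pd,z).round(4)[:2],"tri",m.round(4))
both("inlay",fs((269,85)),fd((657,106)),.095)
for i,(p,q) in enumerate(zip([(243,50),(343,93),(302,130),(195,98)],[(676,77),(707,125),(628,143),(605,88)])):
    print("corner",onz(S,fs(p),.095).round(4)[:2],onz(D,fd(q),.095).round(4)[:2])
both("stop",fs((374,188)),fd((618,203)),.101)
both("drumcap",fs((107,221)),fd((451,129)),.094)
both("pivotcap",(319,215),fd((725,286)),.105)
both("post",(305.7,159),(342.8,184),.144)
for p,q in [((447,254),(388,317)),((506,296),(390,379)),((447,349),(300,373)),((389,293),(306,311))]: print("tray",onz(S,p,.04).round(3)[:2],)
for q in [(388,317),(390,379),(300,373),(306,311)]: print("tray side",onz(D,q,.04).round(3)[:2])
for p in [(372,218),(280,289),(202,224)]: print("sander S",onz(S,p,.045).round(3)[:2])
for p in [(369,258),(248,257)]: print("sander D",onz(D,p,.045).round(3)[:2])
for p in [(344,151),(395,159),(391,183),(336,176)]: print("case",onz(D,p,.042).round(3)[:2])
E
```

```text
inlay [ 0.6379 -0.0861] [ 0.6371 -0.0838] tri [ 0.6373 -0.0869  0.0935]
corner [ 0.6339 -0.115 ] [ 0.631  -0.1113]
corner [ 0.6139 -0.0628] [ 0.609  -0.0727]
corner [ 0.643  -0.0508] [ 0.647  -0.0494]
corner [ 0.6699 -0.0965] [ 0.6666 -0.094 ]
stop [0.643  0.0049] [0.6432 0.0073] tri [0.6432 0.0055 0.1005]
drumcap [ 0.7412 -0.0463] [ 0.7393 -0.0441] tri [ 0.7402 -0.0485  0.0913]
pivotcap [0.5837 0.0616] [0.5824 0.0638] tri [0.5825 0.0604 0.1028]
post [ 0.5185 -0.0735] [ 0.5177 -0.0708] tri [ 0.5176 -0.0743  0.1424]
tray [0.393 0.248]
tray [0.39  0.381]
tray [0.57  0.392]
tray [0.564 0.254]
tray side [0.386 0.247]
tray side [0.381 0.396]
tray side [0.551 0.415]
tray side [0.56  0.264]
sander S [0.446 0.083]
sander S [0.73  0.135]
sander S [ 0.77  -0.113]
sander D [0.433 0.08 ]
sander D [0.718 0.132]
case [ 0.529 -0.389]
case [ 0.371 -0.376]
case [ 0.382 -0.245]
case [ 0.541 -0.248]
```

```bash
python3 -m handwheel '[[[49.5,-27.4,0],[0,0,0],-1],[[49.5,-27.4,0],[0,0,0],-1],[[49.5,-27.4,0],[0,0,0],-1],[[49.5,-27.4,0],[0,0,0],-1],[[49.5,-27.4,0],[0,0,0],-1],[[49.5,-27.4,0],[0,0,0],-1],[[49.5,-27.4,0],[0,0,0],-1],[[49.5,-27.4,0],[0,0,0],-1],[[49.5,-27.4,0],[0,0,0],-1],[[49.5,-27.4,0],[0,0,0],-1],[[49.5,-27.4,0],[0,0,0],-1],[[49.5,-27.4,0],[0,0,0],-1],[[0,0,0],[0,0,-1],-1],[[0,0,0],[0,0,-1],-1],[[0,0,0],[0,0,-1],-1],[[0,0,0],[0,0,-1],-1],[[0,0,0],[0,0,-1],-1],[[0,0,0],[0,0,-1],-1],[[0,0,0],[0,0,-1],-1],[[0,0,0],[0,0,-1],-1]]'
python3 -m handwheel '[[[0,0,0],[0,0,-1],-1],[[0,0,0],[0,0,-1],-1],[[0,0,0],[0,0,-1],-1],[[0,0,0],[0,0,-1],-1],[[0,0,0],[0,0,-1],-1],[[0,0,0],[0,0,-1],-1],[[0,0,0],[0,0,-1],-1],[[0,0,0],[0,0,-1],-1],[[0,0,0],[0,0,-0.5],-1],[[0,0,0],[0,0,0],-1],[[0,0,0],[0,0,0],-1]]'
python3 - <<'E'
from h import *
c=cam("wrist"); im=vision.get_image("wrist"); cv2.imwrite("pics/w1.png",im); np.save("pics/w1.npy",im)
import pickle; pickle.dump(c,open("pics/w1.pkl","wb"))
print(readout.get_state()["qpos"].round(3), proj(c,[.638,-.084,.095]))
E
```

```text
clock: 2.65
position: [0.6372, -0.0847, 0.2308]
ee_rot: [-0.0, 0.852, 0.524, -0.0]
contact_force: [-0.1, 0.3, 0.4]
width: 0.0854
gripper_force: 0.0
clock: 4.03
position: [0.6373, -0.0847, 0.2311]
ee_rot: [-0.0, 0.545, 0.838, -0.0]
contact_force: [-0.7, 0.8, 0.5]
width: 0.085
gripper_force: 0.0
[-0.24   0.379  1.35  -0.     1.412 -0.658] [285.62723479 201.44732122]
```

View pics/w1.png

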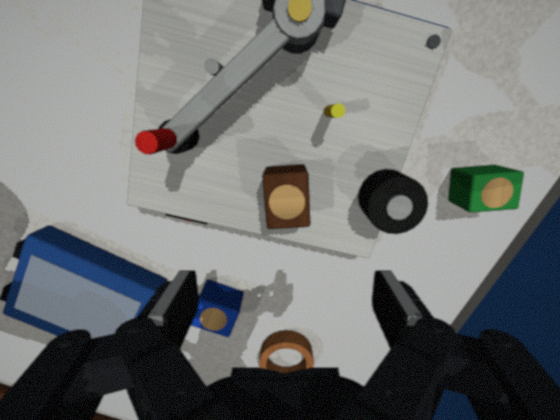

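The wrist view shows the block's inlay at (287,202), with its sides nearly along the image axes. The red post top is at (148,141), the stop pin at (337,110) and the drum at (392,203).

```bash
python3 - <<'E'
from h import *
import pickle
c=pickle.load(open("pics/w1.pkl","rb")); im=np.load("pics/w1.npy")
h=cv2.cvtColor(im,cv2.COLOR_BGR2HSV)
m=cv2.inRange(h,(5,90,20),(25,255,255)); m[:150]=0;m[240:]=0;m[:,:250]=0;m[:,330:]=0
cs=max(cv2.findContours(m,0,2)[0],key=cv2.contourArea); print(cv2.approxPolyDP(cv2.convexHull(cs),3,True).reshape(-1,2).tolist(),cv2.minAreaRect(cs))
m2=cv2.inRange(h,(10,60,120),(28,200,255)); m2[:150]=0;m2[240:]=0;m2[:,:250]=0;m2[:,330:]=0
M=cv2.moments(m2,True); u=(M['m10']/M['m00'],M['m01']/M['m00']); print("inlay",u,onz(c,u,.095).round(4))
P=[onz(c,p,.095)[:2] for p in [(265,183),(306,181),(310,226),(267,229)]]
for a,b in((0,1),(3,2),(0,3),(1,2)):
    d=P[b]-P[a]; print(np.degrees(np.arctan2(d[1],d[0])).round(1),np.linalg.norm(d).round(4))
print("mean",np.mean(P,0))
print("pivot",onz(c,(300,8),.103),"stop",onz(c,(337,110),.101),"posttop",onz(c,(147,141),.144),"drumcap",onz(c,(400,207),.094))
E
```

```text
[[303, 166], [307, 174], [308, 225], [268, 227], [263, 183], [267, 168]] ((286.1969299316406, 196.45355224609375), (60.93140411376953, 44.5012092590332), 86.18592071533203)
inlay (286.4897119341564, 201.3744855967078) [ 0.6387 -0.0836  0.095 ]
26.8 0.0384
28.2 0.0424
-64.8 0.0462
-59.9 0.0452
mean [ 0.64077404 -0.0869833 ]
pivot [0.5843127  0.06398327 0.103     ] stop [0.64438531 0.0093391  0.101     ] posttop [ 0.51949878 -0.07023579  0.144     ] drumcap [ 0.74119954 -0.04460801  0.094     ]
```

```bash
python3 -m handwheel '[[[0,1,30],[0,0,-0.4],-1],[[0,0,40],[0,0,0],-1],[[0,0,40],[0,0,0],-1],[[0,0,30],[0,0,0],-1],[[0,0,20],[0,0,0],-1],[[0,0,9],[0,0,0],-1],[[0,0,0],[0,0,0],-1],[[0,0,0],[0,0,0],0.3],[[0,0,0],[0,0,0],0.6],[[0,0,0],[0,0,0],1],[[0,0,0],[0,0,0],1],[[0,0,0],[0,0,0],1],[[0,0,0],[0,0,0],1],[[0,0,0],[0,0,0],1]]' 35
```

```text
clock: 5.82
position: [0.6391, -0.0845, 0.0634]
ee_rot: [0.001, 0.527, 0.85, 0.0]
contact_force: [-0.1, -0.2, 6.5]
width: 0.0435
gripper_force: 37.1
```

```bash
python3 -m handwheel '[[[0,0,-15],[0,0,0],1],[[0,0,-35],[0,0,0],1],[[0,0,-50],[0,0,0],1],[[0,0,-50],[0,0,0],1],[[15,1,0],[0,0,0],1],[[30,3,0],[0,0,0],1],[[45,4,0],[0,0,0],1],[[50,4,0],[0,0,0],1],[[50,4,0],[0,0,0],1],[[50,4,0],[0,0,0],1],[[50,4,0],[0,0,0],1],[[50,4,0],[0,0,0],1],[[45,4,0],[0,0,0],1],[[30,3,0],[0,0,0],1],[[20,0,0],[0,0,0],1],[[0,0,0],[0,0,0],1],[[0,0,0],[0,0,0],1]]'
python3 - <<'E'
from h import *
c=cam("wrist"); im=vision.get_image("wrist"); cv2.imwrite("pics/w2.png",im)
m=cv2.inRange(cv2.cvtColor(im,cv2.COLOR_BGR2HSV),(20,150,50),(34,255,255))
cs=max(cv2.findContours(m,0,2)[0],key=cv2.contourArea)
for p in cv2.approxPolyDP(cv2.convexHull(cs),5,True).reshape(-1,2): print(p,onz(c,p,.04).round(3)[:2])
E
```

```text
clock: 7.95
position: [0.4768, 0.32, 0.2119]
ee_rot: [0.0, 0.528, 0.85, -0.001]
contact_force: [-0.7, -0.8, -1.9]
width: 0.0435
gripper_force: 36.4
[222  95] [0.379 0.38 ]
[382 166] [0.555 0.39 ]
[336 252] [0.56  0.283]
[236 239] [0.452 0.247]
[181 216] [0.387 0.246]
```

View pics/w2.png

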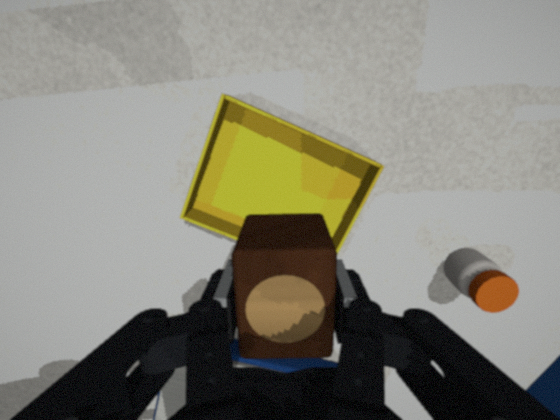

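The tray is at (222,95), (382,166) and (181,216), and the held block is centred over it. Now I lower it.

```bash
python3 -m handwheel '[[[0,-4,20],[0,0,0],1],[[0,0,40],[0,0,0],1],[[0,0,45],[0,0,0],1],[[0,0,40],[0,0,0],1],[[0,0,20],[0,0,0],1],[[0,0,12],[0,0,0],1],[[0,0,5],[0,0,0],1],[[0,0,3],[0,0,0],1],[[0,0,0],[0,0,0],1]]'
```

```text
clock: 9.12
position: [0.4736, 0.3194, 0.0279]
ee_rot: [0.0, 0.527, 0.85, 0.001]
contact_force: [0.5, -0.1, -0.7]
width: 0.044
gripper_force: 36.4
```

```bash
python3 -m handwheel '[[[0,0,2],[0,0,0],1],[[0,0,1.5],[0,0,0],1],[[0,0,1],[0,0,0],1],[[0,0,0],[0,0,0],1]]'
```

```text
clock: 9.62
position: [0.473, 0.3192, 0.0227]
ee_rot: [0.0, 0.527, 0.85, -0.0]
contact_force: [-0.7, -0.6, -1.3]
width: 0.0438
gripper_force: 36.4
```

```bash
python3 -m handwheel '[[[0,0,0.7],[0,0,0],1],[[0,0,0.7],[0,0,0],1],[[0,0,0.5],[0,0,0],1],[[0,0,0],[0,0,0],1]]'
```

```text
clock: 10.12
position: [0.4731, 0.3193, 0.0224]
ee_rot: [0.0, 0.527, 0.85, 0.0]
contact_force: [-3.1, -1.9, 9.8]
width: 0.0437
gripper_force: 37.6
```

```bash
python3 -m handwheel '[[[0,0,0],[0,0,0],0.3],[[0,0,0],[0,0,0],0],[[0,0,0],[0,0,0],-0.3],[[0,0,0],[0,0,0],-0.5],[[0,0,0],[0,0,0],-0.5],[[0,0,-15],[0,0,0],-0.5],[[0,0,-45],[0,0,0],-0.5],[[0,0,-60],[0,0,0],-0.5],[[0,0,-50],[0,0,0],-0.5],[[0,0,-20],[0,0,0],-0.5]]'
python3 -m handwheel '[[[-20,-7,0],[0,0,0],-0.5],[[-40,-14,0],[0,0,0],-0.5],[[-50,-18,0],[0,0,0],-0.5],[[-50,-18,0],[0,0,0],-0.5],[[-50,-18,0],[0,0,0],-0.5],[[-50,-18,0],[0,0,0],-0.5],[[-50,-18,0],[0,0,0],-0.5],[[-40,-14,0],[0,0,0],-0.5],[[-20,-8,0],[0,0,0],-0.5],[[0,0,0],[0,0,1],-0.5],[[0,0,0],[0,0,1],-0.5],[[0,0,0],[0,0,1],-0.5],[[0,0,0],[0,0,1],-0.5],[[0,0,0],[0,0,1],-0.5],[[0,0,0],[0,0,1],-0.5],[[0,0,0],[0,0,1],-0.5],[[0,0,0],[0,0,1],-0.5],[[0,0,0],[0,0,0.7],-0.5],[[0,0,0],[0,0,0],-0.5]]'
python3 - <<'E'
from h import *
c=cam("wrist"); im=vision.get_image("wrist"); b=vision.get_image("side")
s=readout.get_state();print(s["qpos"].round(3),s["width"])
h=cv2.cvtColor(im,cv2.COLOR_BGR2HSV); m=cv2.inRange(h,(0,150,60),(6,255,255))|cv2.inRange(h,(174,150,60),(180,255,255))
n,l,st,ce=cv2.connectedComponentsWithStats(m)
for i in range(1,n):
    if st[i][4]>40: print(st[i],ce[i].round(1),onz(c,ce[i],.144).round(4))
print(proj(c,(.5187,-.0712,.144)))
cv2.imwrite("pics/v3.png",cv2.resize(np.hstack([im,b]),(800,300)))
E
```

```text
clock: 11.38
position: [0.4746, 0.3201, 0.2158]
ee_rot: [0.002, 0.527, 0.85, 0.003]
contact_force: [-0.7, 1.1, -0.8]
width: 0.0638
gripper_force: 0.0
clock: 13.75
position: [0.5165, -0.0721, 0.2096]
ee_rot: [-0.001, 0.847, 0.531, -0.001]
contact_force: [0.1, 0.8, -0.2]
width: 0.0641
gripper_force: 0.0
[-0.271  0.211  1.649 -0.     1.283  0.18 ] 0.06412634635203374
[277 201  23  36 637] [287.9 218.7] [ 0.5213 -0.0662  0.144 ]
[287.59926459 226.01817368]
```

View pics/v3.png

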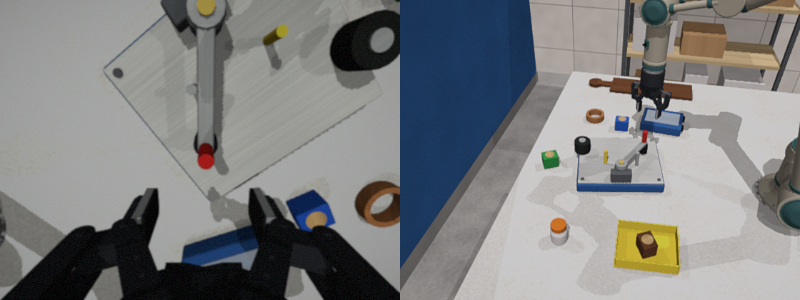

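The block stands in the tray (640,243 in the composite). The post lies on the tool's x–z plane, with its top at wrist pixel (288,226) as predicted, so I descend and grip.

```bash
python3 -m handwheel '[[[1.8,1.6,20],[0,0,0],-0.5],[[0,0,35],[0,0,0],-0.5],[[0,0,30],[0,0,0],-0.5],[[0,0,15],[0,0,0],-0.5],[[0,0,3],[0,0,0],-0.5],[[0,0,0],[0,0,0],0],[[0,0,0],[0,0,0],0.3],[[0,0,0],[0,0,0],1],[[0,0,0],[0,0,0],1],[[0,0,0],[0,0,0],1],[[0,0,0],[0,0,0],1],[[0,0,0],[0,0,0],1]]' 35
```

```text
clock: 15.35
position: [0.5204, -0.0704, 0.1088]
ee_rot: [0.0, 0.847, 0.531, 0.0]
contact_force: [-1.3, 0.2, 6.4]
width: 0.0173
gripper_force: 34.1
```

```bash
python3 -m handwheel '[[[0.3,7,0],[0,0,-0.45],1],[[0.6,13.6,0],[0,0,-0.87],1],[[0.6,13.6,0],[0,0,-0.87],1],[[0.6,13.6,0],[0,0,-0.87],1],[[0.6,13.6,0],[0,0,-0.87],1],[[0.6,13.6,0],[0,0,-0.87],1],[[0,0,0],[0,0,0],1]]'
python3 - <<'E'
from h import *
s=readout.get_state(); p=s["position"]-np.array([.5833,.0625,0]); print(np.hypot(p[0],p[1]),np.arctan2(p[1],p[0])+2.0213,2*np.arctan2(s["ee_rot"][2],s["ee_rot"][1]))
E
```

```text
clock: 16.23
position: [0.5932, -0.0845, 0.1088]
ee_rot: [-0.001, 0.688, 0.725, 0.0]
contact_force: [-4.1, 2.2, 7.6]
width: 0.0169
gripper_force: 34.5
0.1473369430097081 0.5174816992981051 1.6231061704402543
```

```bash
python3 -m handwheel '[[[0.6,13.6,0],[0,0,-0.87],1],[[0.6,13.6,0],[0,0,-0.87],1],[[0.6,13.6,0],[0,0,-0.87],1],[[0.6,13.6,0],[0,0,-0.87],1],[[0.6,13.6,0],[0,0,-0.87],1],[[0.3,8,0],[0,0,-0.5],1],[[0,0,0],[0,0,0],1]]'
python3 - <<'E'
from h import *
s=readout.get_state(); p=s["position"]-np.array([.5833,.0625,0]); print(np.hypot(p[0],p[1]),np.arctan2(p[1],p[0])+2.0213,2*np.arctan2(s["ee_rot"][2],s["ee_rot"][1]))
E
```

```text
clock: 17.1
position: [0.6632, -0.0617, 0.1088]
ee_rot: [-0.002, 0.484, 0.875, -0.001]
contact_force: [-7.0, 1.2, 7.6]
width: 0.017
gripper_force: 34.6
0.147690532520247 1.0222345220761642 2.1311012533065634
```

Close to the stop. I keep going in small steps and watch the force.

```bash
for i in 1; do python3 -m handwheel '[[[0.1,4,0],[0,0,-0.26],1],[[0.1,4,0],[0,0,-0.26],1],[[0,0,0],[0,0,0],1]]'; python3 -m handwheel '[[[0,2.5,0],[0,0,-0.15],1],[[0,0,0],[0,0,0],1]]'; python3 -m handwheel '[[[0,2.5,0],[0,0,0],1],[[0,0,0],[0,0,0],1]]'; done
```

```text
clock: 17.48
position: [0.6695, -0.0575, 0.1089]
ee_rot: [-0.002, 0.46, 0.888, -0.001]
contact_force: [-6.9, 0.9, 8.4]
width: 0.0172
gripper_force: 34.5
clock: 17.73
position: [0.6713, -0.0561, 0.1089]
ee_rot: [-0.002, 0.453, 0.891, -0.001]
contact_force: [-5.9, 1.0, 7.8]
width: 0.0167
gripper_force: 34.5
clock: 17.98
position: [0.6729, -0.055, 0.1089]
ee_rot: [-0.002, 0.453, 0.891, -0.001]
contact_force: [-7.3, -0.3, 8.0]
width: 0.0171
gripper_force: 34.7
```

```bash
for i in 1; do python3 -m handwheel '[[[0,2,0],[0,0,0],1],[[0,0,0],[0,0,0],1],[[0,0,0],[0,0,0],1]]'; python3 -m handwheel '[[[0,1.5,0],[0,0,0],1],[[0,0,0],[0,0,0],1],[[0,0,0],[0,0,0],1]]'; done
```

```text
clock: 18.35
position: [0.6735, -0.0545, 0.1088]
ee_rot: [-0.003, 0.453, 0.891, -0.002]
contact_force: [-10.5, -1.3, 9.6]
width: 0.0172
gripper_force: 34.9
clock: 18.73
position: [0.6737, -0.0544, 0.1088]
ee_rot: [-0.004, 0.453, 0.892, -0.003]
contact_force: [-11.5, -4.5, 10.2]
width: 0.0169
gripper_force: 35.4
```

```bash
python3 -m handwheel '[[[0,1,0],[0,0,0],1],[[0,0,0],[0,0,0],1],[[0,0,0],[0,0,0],1],[[0,0,0],[0,0,0],1]]'; python3 - <<'E'
from h import *
a=vision.get_image("wrist"); b=vision.get_image("scene")
cv2.imwrite("pics/v4.png",np.hstack([cv2.resize(a,(400,300)),cv2.resize(b[130:340,180:460],(400,300))]))
E
```

```text
clock: 19.23
position: [0.6738, -0.0543, 0.1088]
ee_rot: [-0.004, 0.453, 0.891, -0.004]
contact_force: [-14.5, -4.1, 11.0]
width: 0.0171
gripper_force: 35.8
```

View pics/v4.png

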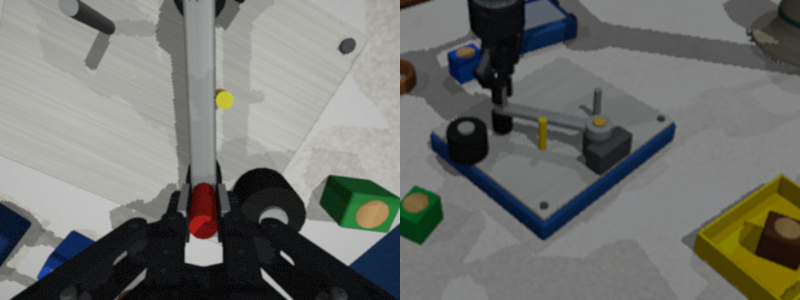

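The bar touches the yellow pin (wrist pane 222,100), the fingers hold the red post (203,210), and the block is in the tray.

```bash
python3 -c "from rig import manip; print(manip.sign_off())"
```

```text
the job is handed in; nothing more can be done
None
```

The dark block is standing in the yellow tray, and the tension arm is held against the yellow stop pin by the fingers on its red post; I handed the job in after about 19 s of robot time, with no verdict shown.

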